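Weigh a pepper by take-off

ROBOT

A 6-joint arm with a two-finger parallel gripper is mounted at the origin on the work surface. World frame = base frame: x ahead of the robot, y to its left, z up, the work surface at z = 0. Lengths are in m, angles in degrees, forces in N, time in s.
With the tool pointing down it reaches from about 0.325 to 0.85 m from the base axis. Payload 15.5 kg.
Tool frame: the origin (TCP) lies midway between the tips of the shut fingers; the grasp point (between the pads) lies 19 mm behind it; y points along the fingers, x is the direction in which the jaws open and shut, and the axes are right-handed (so a half turn about y gives the same grasp; the last joint's range is limited). The gripper opens to 91 mm and grips with 3 to 60 N. Pads are 32 mm wide; open, the fingers measure 118 mm over their backs; the gripper's body (76 mm by 178 mm) begins 60 mm behind the grasp point.
Start: joints at [61.335, 28.281, 77.091, -0, 74.628, -5.472], TCP at [0.246, 0.574, 0.214] pointing down, gripper open.
Joint ranges: [-166.48, 166.48], [-47.26, 123.95], [12.59, 153.08], [-70.14, 250.14], [6.76, 159.57], [-176.63, 176.63]. Speed limits (degrees/s): [108.29, 108.29, 147.25, 172.46, 172.46, 172.46].

INTERFACE

Orientations are given as a 3x3 rotation matrix whose columns are the frame's x, y, z axes.
In Python, from bench import ctrl gives the robot as it stands. The module is installed in compiled form; this text tells all that it offers. Calls block until the motion is done:
- ctrl.goto(position, orientation): joint-space move of the TCP to a pose.
- ctrl.move_l(position, vel=0.15, ori=None, contact_N=None): straight line of the TCP; ori=None keeps the orientation; vel is the mean speed in m/s. With contact_N (N) it stops when the force on the tool has changed by that much, and returns True; else False.
- ctrl.movej(angles): joint-space move.
- ctrl.command_gripper(opening): opening from 0.0 (shut) to 1.0 (fully open); the grip force is fixed at half the most; returns when the fingers have stopped.
- ctrl.sleep(seconds).
- ctrl.ik(position, orientation): joint angles nearest the present ones, or None.
- ctrl.read_camera(name): name is "scene" or "side" or "wrist"; returns the picture (400x640x3 uint8, blue, green, red); there is no depth.
- ctrl.camera_params(name): a dict with "fx", "fy", "cx", "cy" (pixels), "pose" (4x4, takes a point from camera to world coordinates); the wrist camera has in their place "T_tool_cam" (4x4, takes a point from camera to tool coordinates, whose origin is the TCP and whose axes are the tool frame's). Camera axes: x right, y up, looking along -z (the intrinsics and any distortion apply to the point x, -y, -z); pixel columns grow to the right and rows downward; lengths in m; the calibration is good to about 2 mm. The wrist camera is an equidistant fisheye: a pixel r from the principal point sees the ray r / f radians off the axis. A picture is of the moment at which its call begins: read the wrist's pose just before it. camera_params takes no time and is no camera call.
A pose or a line that the arm cannot do raises ctrl.MotionError and nothing moves.
- ctrl.sign_off(): hands the job in, once; it reports no verdict.
Readings, each from a call of its own:
- ctrl.current_t(): time.
- ctrl.current_q(): joint angles.
- ctrl.current_dq(): joint speeds.
- ctrl.current_effort(): joint torques, N m.
- ctrl.current_tool_pos(): TCP position.
- ctrl.current_eef_rot(): TCP orientation.
- ctrl.current_contact_force(): force on the tool from outside, world axes, zero at the start.
- ctrl.current_wrist_torque(): the same for the moment, N m.
- ctrl.current_grip_width(): opening from 0.0 (shut) to 1.0 (fully open).
Only numpy, scipy, OpenCV 4.12 (cv2) and the standard library are available. Lean on these libraries where they do the work, as an engineer would, in place of code of your own. Each camera call takes 0.05 s, during which the arm holds its last target.

TASK

Weigh the round pepper by take-off: lift the wooden trug of peppers by its hoop handle, carry it level, set it down in the middle of the scale's plate and let go of it. Then take the kitchen tongs, close them on the round pepper and lift it out, a hand's breadth above the trug, with the long chillies staying in the trug on the scale; finish while still holding the pepper up in the tongs, so that the drop in weight can be read. The peppers burn the skin, so touch none of them with the fingers, and leave the other goods on the counter where they are.

Things in the scene. Friction and masses are not known exactly. Their poses are not given: they have to be found in the camera images.
- trug: shallow open wooden tray (trug), 206 mm long (its x), 122 mm wide (its y), floor 6 mm thick, rim only 12 mm high, wooden hoop handle across the middle of its length; 0.26 kg plus about 0.1 kg of loose peppers lying in it. Origin: centre of its underside, z up. Starts on the counter; the round pepper may be at either end
- trug_handle (a point): centre of the trug's handle bar, 108 mm above the middle of its underside. The bar runs along the trug's y, is 14 mm thick along the trug's x and 24 mm high (top at 120 mm); 122 mm free between its uprights, which are 24 mm (x) by 8 mm; 90 mm free between floor and bar
- scale: fixed grey bench scale on the counter, on the other side from the trug: low housing, flat steel plate on top 60 mm above the counter, sloped console with a dark display on its -x side, roughly facing the robot, which ends 175 mm from the centre and is lower than the plate. Origin: centre of its foot, z up
- plate (a point): centre of the top face of the scale's plate, 230 mm (scale's x) by 240 mm (scale's y), no rim
- round_pepper: the only round (lantern shaped) pepper, in one end half of the trug: 40 mm in diameter (widest from 16 to 26 mm above its foot), flat foot, 41 mm tall with a thin 13 mm stalk on top, about 40 g. Origin: centre of its foot, z towards the stalk
- pepper_mid (a point): middle of the round pepper, on its axis, 21 mm above its foot
- chilli_a: long chilli, about 75 mm long and 19 mm thick, lying across the trug in the end half away from the round pepper. Origin: middle of its underside, its length along its y
- chilli_b: long chilli, about 76 mm long and 16 mm thick, lying across the trug near its middle, under the handle. Origin as chilli_a
- chilli_c: long chilli, about 75 mm long and 15 mm thick, lying across the trug near its middle, under the handle. Origin as chilli_a
- tongs: steel kitchen tongs, 0.13 kg, 211 mm from hinge to tips, lying on edge so that the arms open and close level. Origin: on the hinge axis at the lower edge; x along the middle line from hinge to tips, z up. A spring holds the arms open in a V, the heads about 70 mm apart inside; arms 20 mm high (z 3 to 23 mm), heads 26 mm high (z 0 to 26), 30 mm long, 4 mm thick. Squeezing the arms closes them
- tongs_grip (a point): where to hold the tongs, about their centre of mass: on the middle line 95 mm from the hinge, 13 mm above the lower edge. Black sleeves (65 to 125 mm from the hinge, 24 mm high) lie either side, 53 mm wide outside when open. 8 N on each sleeve starts to close them, 9 N closes fully; 1 mm less width here closes the heads by 2 mm; closed on the 40 mm pepper the sleeves are 38 mm wide
- tongs_jaw (a point): middle of the gap between the two heads, 192 mm from the hinge (97 mm beyond tongs_grip), 13 mm above the lower edge
- tongs_left: the tongs' arm on their +y side with its sleeve and head (origin at the hinge)
- tongs_right: the tongs' arm on their -y side with its sleeve and head (origin at the hinge)
- onion: bystander, leave alone: brown onion, 66 mm across, 64 mm tall; origin: centre of its underside
- garlic: bystander, leave alone: white garlic bulb, 50 mm across, 52 mm tall; origin: centre of its underside
- tape_roll: bystander, leave alone: open roll of brown packing tape standing on its side face, 90 mm across, 48 mm tall; origin: centre of its underside
- tea_jar: bystander, leave alone: closed amber glass jar, 68 mm across, 100 mm tall; origin: centre of its underside
Mind the look-alikes: they are no part of the job. What is shaped like the chilli_a but white is not meant. What is shaped like the chilli_b but blue is not meant.

How it is judged (in metres and radians):
On the way:
1. the trug with all its peppers stands level in the middle of the scale's plate, let go (z of trug in the frame of plate between -0.006 and 0.006 m and horizontal distance between trug and plate below 0.035 m and angle between trug's own z axis and vertical below 0.06 rad and x of chilli_a in the frame of trug between -0.098 and 0.098 m and y of chilli_a in the frame of trug between -0.058 and 0.058 m and z of chilli_a in the frame of trug between -0.002 and 0.04 m and x of chilli_b in the frame of trug between -0.098 and 0.098 m and y of chilli_b in the frame of trug between -0.058 and 0.058 m and z of chilli_b in the frame of trug between -0.002 and 0.04 m and x of chilli_c in the frame of trug between -0.098 and 0.098 m and y of chilli_c in the frame of trug between -0.058 and 0.058 m and z of chilli_c in the frame of trug between -0.002 and 0.04 m and contact force between the fingers and trug below 0.05 N and z of pepper_mid in the frame of trug below 0.04 m and horizontal distance between round_pepper and trug below 0.1 m), for 0.3 s.
At the end, for the whole second after the job is handed in: Trug on the plate (within 6 mm in height, 35 mm of centre, 0.06 rad tilt), let go, long chillies in it. Round pepper gripped by both tongs arms, its middle 75 mm or more above the plate, still (under 0.03 m/s), touching nothing else. Tongs squeezed in the fingers, touching neither trug nor scale (z of trug in the frame of plate between -0.006 and 0.006 m and horizontal distance between trug and plate below 0.035 m and angle between trug's own z axis and vertical below 0.06 rad and contact force between each of the fingers, round_pepper, tongs and trug below 0.05 N and x of chilli_a in the frame of trug between -0.098 and 0.098 m and y of chilli_a in the frame of trug between -0.058 and 0.058 m and z of chilli_a in the frame of trug between -0.002 and 0.04 m and x of chilli_b in the frame of trug between -0.098 and 0.098 m and y of chilli_b in the frame of trug between -0.058 and 0.058 m and z of chilli_b in the frame of trug between -0.002 and 0.04 m and x of chilli_c in the frame of trug between -0.098 and 0.098 m and y of chilli_c in the frame of trug between -0.058 and 0.058 m and z of chilli_c in the frame of trug between -0.002 and 0.04 m and z of pepper_mid in the frame of plate above 0.075 m and height (world z) of pepper_mid below 0.45 m and contact force between round_pepper and tongs_left above 0.3 N and contact force between round_pepper and tongs_right above 0.3 N and contact force between the fingers and tongs_left above 0.5 N and contact force between the fingers and tongs_right above 0.5 N and contact force between each of round_pepper, tongs and scale below 0.05 N and contact force between round_pepper and the arm below 0.05 N and contact force between round_pepper and the fingers below 0.05 N and linear speed of round_pepper below 0.03 m/s); the arm keeps its last pose, push and grip.
It fails at once if the fingers or the arm touched a pepper (contact force between any of the fingers, the arm and chilli_a above 0.3 N or contact force between any of the fingers, the arm and chilli_b above 0.3 N or contact force between any of the fingers, the arm and chilli_c above 0.3 N or contact force between any of the fingers, the arm and round_pepper above 0.3 N).
It fails at once if the trug was tipped more than 0.3 rad (angle between trug's own z axis and vertical above 0.3 rad).
It fails at once if other goods on the counter were moved more than 30 mm (distance of any of onion, garlic, tape_roll, tea_jar from where it was at the start of the episode above 0.03 m).
It also fails if it takes over 59 s, if anything falls off the work surface, if the arm or the gripper's body presses on something with over 40 N, if the wrist force passes 120 N, or if a joint passes its speed limit or range.

## Working session

There is one attempt and no reset: what is moved stays moved. The work goes in short steps, each a Python script; the robot and the scene stay as the last script left them, time stands still between calls to the robot, and variables do not carry over. Pictures are saved under pics/ and viewed, and the job is handed in when it is done.

```bash
mkdir -p pics; ls
python3 - <<'E'
from bench import ctrl
import cv2,numpy as np
np.set_printoptions(precision=4,suppress=True)
for n in ["scene","side","wrist"]:
    p=ctrl.camera_params(n);print(n,p)
    cv2.imwrite(f"pics/{n}0.png",ctrl.read_camera(n))
print(ctrl.current_t(),ctrl.current_eef_rot(),ctrl.current_grip_width())
E
```

```text
pics
scene {'fx': 449.90365120580384, 'fy': 449.90365120580384, 'cx': 315.9997999807312, 'cy': 186.45355091739881, 'pose': array([[-0.1992, -0.8249,  0.5291,  1.0628],
       [ 0.9799, -0.1607,  0.1184,  0.1289],
       [-0.0127,  0.542 ,  0.8403,  0.8575],
       [ 0.    ,  0.    ,  0.    ,  1.    ]])}
side {'fx': 505.2241856838813, 'fy': 505.2241856838813, 'cx': 317.9673014905528, 'cy': 204.72361249305237, 'pose': array([[-0.9979,  0.0433, -0.0476,  0.5388],
       [-0.0643, -0.7036,  0.7077,  0.738 ],
       [-0.0028,  0.7092,  0.705 ,  0.8393],
       [ 0.    ,  0.    ,  0.    ,  1.    ]])}
wrist {'fx': 309.70691628693146, 'fy': 309.70691628693146, 'cx': 318.680805001287, 'cy': 202.01417599920936, 'T_tool_cam': array([[ 1.    ,  0.0001, -0.001 ,  0.0006],
       [-0.0009,  0.2584, -0.966 , -0.1713],
       [ 0.0002,  0.966 ,  0.2584,  0.0736],
       [ 0.    ,  0.    ,  0.    ,  1.    ]])}
0.15 [[ 0.3938 -0.0005 -0.9192]
 [ 0.9192 -0.0008  0.3938]
 [-0.0009 -1.      0.0001]] 0.9996479303542767
```

View pics/scene0.png

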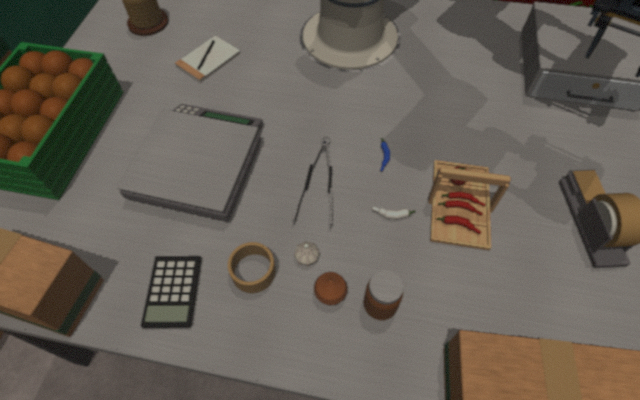

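View pics/side0.png

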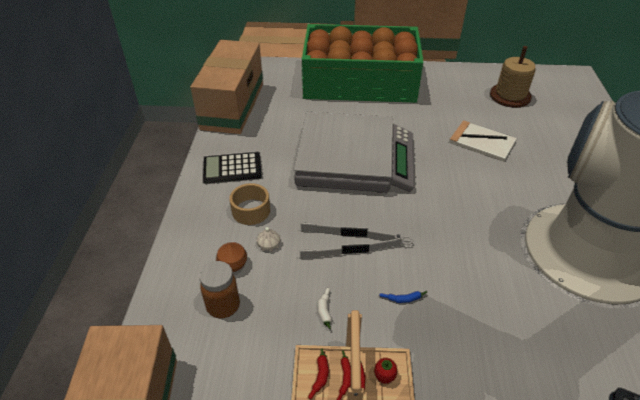

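View pics/wrist0.png

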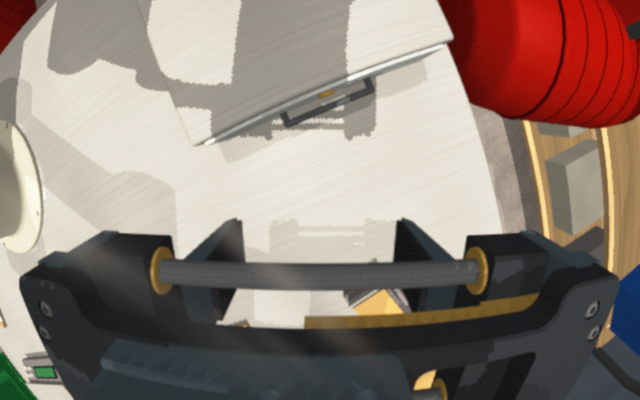

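```bash
cat > h.py <<'E'
from bench import ctrl
import cv2,numpy as np
np.set_printoptions(precision=4,suppress=True)
def ray(n,u,v,T=None):
    p=ctrl.camera_params(n); P=np.array(p["pose"])
    d=np.array([(u-p["cx"])/p["fx"],-(v-p["cy"])/p["fy"],-1.])
    return P[:3,3],P[:3,:3]@d
def pt(n,u,v,z):
    o,d=ray(n,u,v); return o+d*(z-o[2])/d[2]
def proj(n,X):
    p=ctrl.camera_params(n);P=np.array(p["pose"]);c=P[:3,:3].T@(np.asarray(X)-P[:3,3])
    return np.array([p["cx"]+p["fx"]*c[0]/-c[2],p["cy"]-p["fy"]*c[1]/-c[2]])
def tri(a,b):
    (o1,d1),(o2,d2)=ray(*a),ray(*b)
    A=np.stack([d1,-d2],1);s=np.linalg.lstsq(A,o2-o1,rcond=None)[0]
    p,q=o1+s[0]*d1,o2+s[1]*d2
    return (p+q)/2,np.linalg.norm(p-q)
def crop(n,img,u0,v0,u1,v1,name):
    k=int(min(800/(u1-u0),600/(v1-v0)))
    cv2.imwrite(f"pics/{name}.png",cv2.resize(img[v0:v1,u0:u1],None,fx=k,fy=k,interpolation=cv2.INTER_CUBIC));print(name,"k",k,"off",u0,v0)
E
python3 - <<'E'
from h import *
s=cv2.imread("pics/scene0.png");d=cv2.imread("pics/side0.png")
crop("s",s,415,150,525,255,"trug_s");crop("d",d,280,300,430,400,"trug_d")
crop("s",s,115,95,275,220,"sc_s");crop("d",d,285,105,425,200,"sc_d")
crop("s",s,280,130,360,230,"to_s");crop("d",d,290,215,420,265,"to_d")
E
```

```text
trug_s k 5 off 415 150
trug_d k 5 off 280 300
sc_s k 4 off 115 95
sc_d k 5 off 285 105
to_s k 6 off 280 130
to_d k 6 off 290 215
```

View pics/trug_s.png

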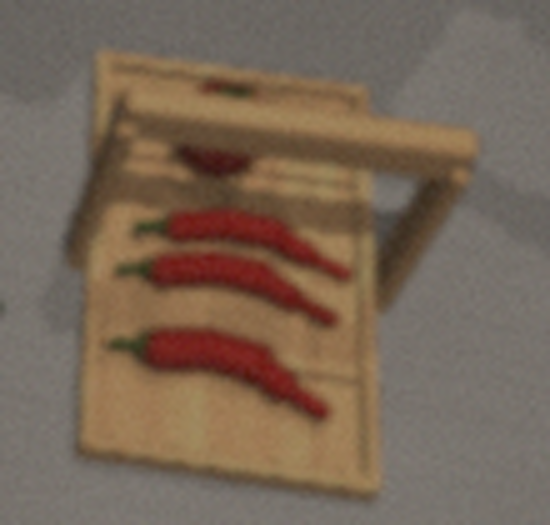

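View pics/trug_d.png

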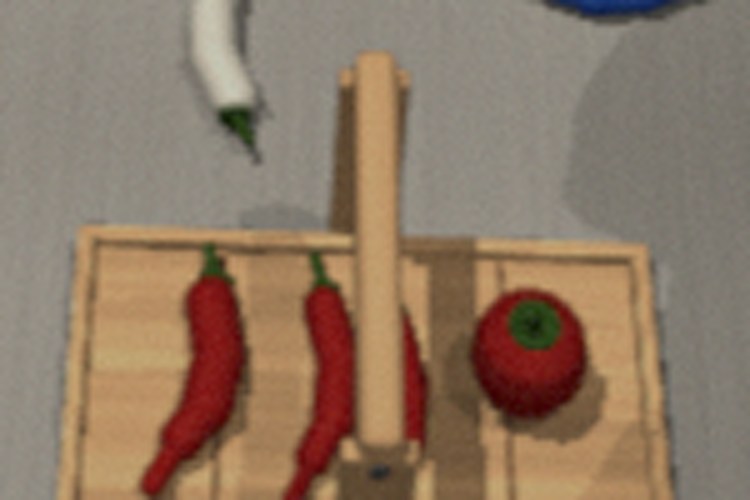

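View pics/sc_s.png

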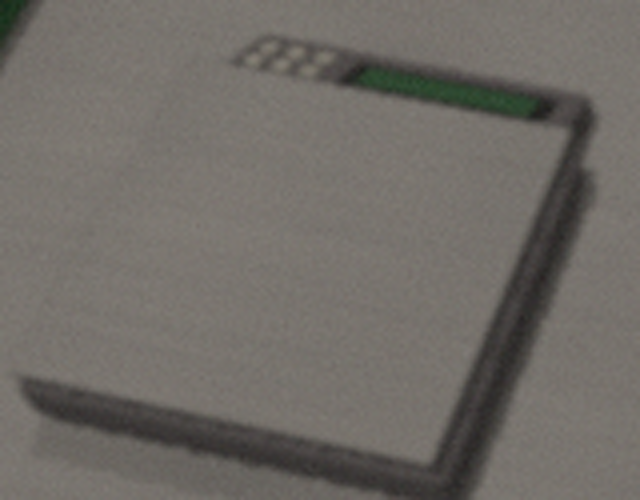

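View pics/sc_d.png

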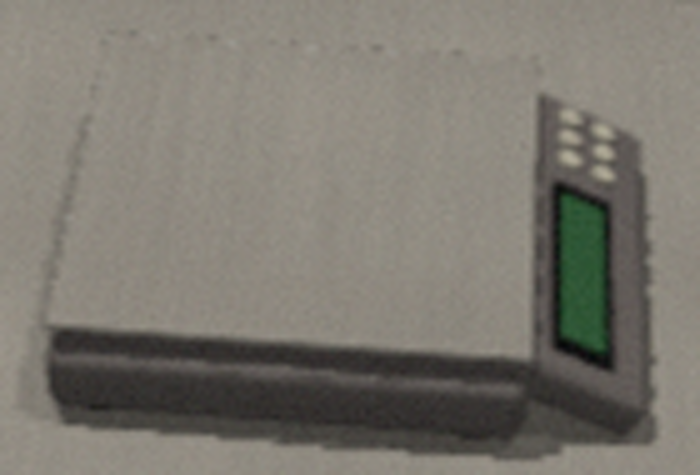

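View pics/to_s.png

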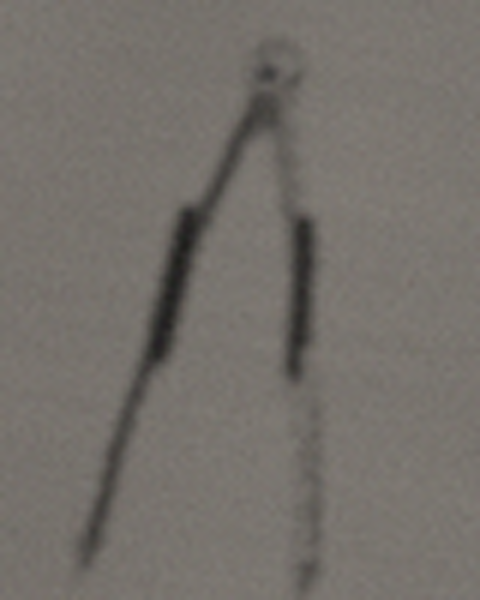

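View pics/to_d.png

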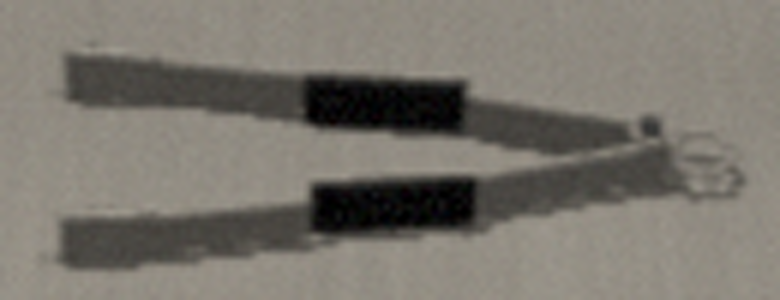

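Run:
```python
from h import *
print("trug rim z.018")
for c in [("side",297,346.4),("side",409,349),("scene",434.4,160),("scene",488.6,167.6),("scene",432,240),("scene",490,247.4)]:
    print(c,pt(*c,0.018),pt(*c,0.012))
print("bar z.12")
for c in [("side",351.3,311),("side",359.2,311),("side",351,388),("side",361,388),("scene",440,169),("scene",510,176.4)]: print(c,pt(*c,0.12))
print("plate .06")
for c in [("side",295.4,170.4),("side",391.4,176.6),("side",393,117),("side",305,112),("scene",120,189.5),("scene",223.7,212),("scene",259.5,126)]: print(c,pt(*c,0.06))
print("tongs")
k=lambda x,y:(290+x/6,215+y/6)
for n,q in dict(farTipTop=(67,55),farSlL=(305,75),farSlR=(467,80),nearSlL=(312,183),nearSlR=(475,177),nearTip=(62,217),hinge=(650,122)).items(): print(n,pt("side",*k(*q),0.025))
k=lambda x,y:(280+x/6,130+y/6)
for n,q in dict(hinge=(266,75),LslT=(187,207),LslB=(155,360),RslT=(303,215),RslB=(294,378),Ltip=(85,568),Rtip=(307,590)).items(): print(n,pt("scene",*k(*q),0.02))
```

```text
trug rim z.018
('side', 297, 346.4) [0.6087 0.2766 0.018 ] [0.6092 0.2732 0.012 ]
('side', 409, 349) [0.4081 0.2692 0.018 ] [0.4071 0.2657 0.012 ]
('scene', 434.4, 160) [0.4113 0.2633 0.018 ] [0.4067 0.2643 0.012 ]
('scene', 488.6, 167.6) [0.4095 0.3848 0.018 ] [0.4049 0.3867 0.012 ]
('scene', 432, 240) [0.617  0.2706 0.018 ] [0.6138 0.2716 0.012 ]
('scene', 490, 247.4) [0.6111 0.3869 0.018 ] [0.6078 0.3887 0.012 ]
bar z.12
('side', 351.3, 311) [0.5158 0.2632 0.12  ]
('side', 359.2, 311) [0.5027 0.2624 0.12  ]
('side', 351, 388) [0.5139 0.3967 0.12  ]
('side', 361, 388) [0.4992 0.3958 0.12  ]
('scene', 440, 169) [0.5107 0.2592 0.12  ]
('scene', 510, 176.4) [0.5025 0.3947 0.12  ]
plate .06
('side', 295.4, 170.4) [ 0.6517 -0.1552  0.06  ]
('side', 391.4, 176.6) [ 0.4276 -0.147   0.06  ]
('side', 393, 117) [ 0.4142 -0.3855  0.06  ]
('side', 305, 112) [ 0.6489 -0.3945  0.06  ]
('scene', 120, 189.5) [ 0.6475 -0.3888  0.06  ]
('scene', 223.7, 212) [ 0.6576 -0.1561  0.06  ]
('scene', 259.5, 126) [ 0.4226 -0.1451  0.06  ]
tongs
farTipTop [ 0.6268 -0.0166  0.025 ]
farSlL [ 0.5394 -0.012   0.025 ]
farSlR [ 0.4805 -0.0132  0.025 ]
nearSlL [0.5352 0.0395 0.025 ]
nearSlR [0.4779 0.0331 0.025 ]
nearTip [0.6218 0.0604 0.025 ]
hinge [0.4151 0.0032 0.025 ]
hinge [0.4106 0.0056 0.02  ]
LslT [ 0.4791 -0.0119  0.02  ]
LslB [ 0.5489 -0.0093  0.02  ]
RslT [0.4744 0.0322 0.02  ]
RslB [0.5468 0.0422 0.02  ]
Ltip [ 0.638  -0.0152  0.02  ]
Rtip [0.6315 0.0627 0.02  ]
```

```bash
cat >> h.py <<'E'
def ori(yawdeg):  # tool x at this world yaw, tool y down
    a=np.radians(yawdeg);x=np.array([np.cos(a),np.sin(a),0]);y=np.array([0,0,-1.])
    return np.stack([x,y,np.cross(x,y)],1)
def shot(n,name):
    im=ctrl.read_camera(n);cv2.imwrite(f"pics/{name}.png",im);return im
E
python3 - <<'E'
from h import *
print("jar",pt("scene",385,282,.1),"pepper",pt("side",386,364,.04))
for yw in (2,182):
    print(yw,ctrl.ik([.5075,.328,.25],ori(yw)),ctrl.ik([.535,-.27,.2],ori(yw-4)))
print(ctrl.ik([.373,-.27,.09],ori(90)),ctrl.ik([.505,.015,.01],ori(92)))
ctrl.goto([.5075,.328,.25],ori(182)) 
shot("wrist","w1")
print(ctrl.current_t(),ctrl.current_tool_pos(),ctrl.current_contact_force())
shot("side","d1")
E
```

```text
jar [0.7587 0.1811 0.1   ] pepper [0.4524 0.3125 0.04  ]
2 [27.2144 24.7797 77.3089 -0.     77.9114 25.2144] [-32.4866  26.969   81.8922  -0.      71.1388 -30.4866]
182 [  27.2144   24.7797   77.3089   -0.       77.9114 -154.7856] [-32.4866  26.969   81.8922  -0.      71.1388 149.5134]
[ -43.3362   25.867   107.8713   -0.       46.2617 -133.3362] [ -5.0735  36.4288 105.0289  -0.      38.5423 -97.0735]
2.5167 [0.5073 0.3283 0.2499] [-1.0001 -0.2282 -0.3499]
```

View pics/w1.png

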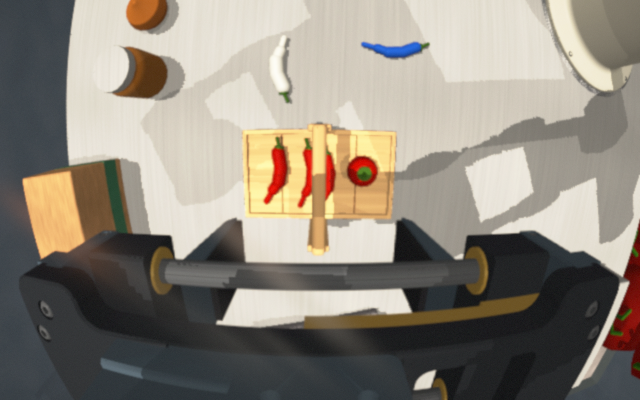

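View pics/d1.png

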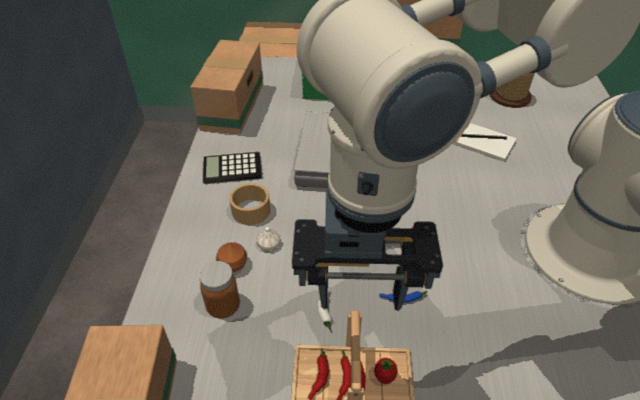

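```bash
cat >> h.py <<'E'
def wpose():
    T=np.eye(4);T[:3,:3]=ctrl.current_eef_rot();T[:3,3]=ctrl.current_tool_pos()
    return T@np.array(ctrl.camera_params("wrist")["T_tool_cam"])
def wpt(u,v,z,P):
    p=ctrl.camera_params("wrist");a=(u-p["cx"])/p["fx"];b=(v-p["cy"])/p["fy"];r=np.hypot(a,b)+1e-12
    d=P[:3,:3]@np.array([np.sin(r)*a/r,-np.sin(r)*b/r,-np.cos(r)])
    return P[:3,3]+d*(z-P[2,3])/d[2]
def wproj(X,P):
    p=ctrl.camera_params("wrist");c=P[:3,:3].T@(np.asarray(X)-P[:3,3]);c=np.array([c[0],-c[1],-c[2]])
    r=np.hypot(c[0],c[1]);t=np.arctan2(r,c[2]);return p["cx"]+p["fx"]*t*c[0]/r,p["cy"]+p["fy"]*t*c[1]/r
E
python3 - <<'E'
from h import *
P=wpose();print(P)
t=ctrl.current_tool_pos()
print(proj("side",t),wproj(t,P),wproj([.5075,.328,.12],P))
for q in [(312,125),(327,125),(309,249),(327,249)]: print("bar",wpt(*q,.12,P))
for q in [(245,132),(397,130),(393,217),(244,217)]: print("rim",wpt(*q,.012,P))
ctrl.goto([.5075,.328,.25],ori(2)); P=wpose(); print(ctrl.current_t())
shot("wrist","w2");np.save("P2.npy",P)
print(wproj([.5075,.328,.12],P))
E
```

```text
[[-0.9994  0.0343  0.0079  0.5091]
 [-0.0352 -0.9655 -0.2579  0.2569]
 [-0.0012 -0.258   0.9661  0.4212]
 [ 0.      0.      0.      1.    ]]
[360.655  298.8121] (np.float64(317.70466976805847), np.float64(243.6076674289937)) (np.float64(318.0844532144742), np.float64(193.03772946676025))
bar [0.5157 0.2608 0.12  ]
bar [0.5013 0.2603 0.12  ]
bar [0.515 0.389 0.12 ]
bar [0.496  0.3884 0.12  ]
rim [0.6075 0.2728 0.012 ]
rim [0.4045 0.2628 0.012 ]
rim [0.3999 0.3843 0.012 ]
rim [0.6105 0.3918 0.012 ]
5.325
(np.float64(319.0729615609719), np.float64(195.62148120564547))
```

View pics/w2.png

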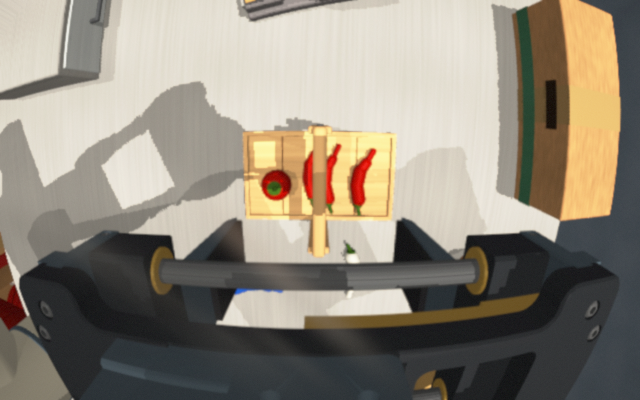

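Run:
```python
from h import *
R=ori(2.3)
print(ctrl.move_l([.507,.3275,.090],vel=.12,ori=R,contact_N=10),ctrl.current_tool_pos())
ctrl.command_gripper(0.0)
print(ctrl.current_grip_width()*91,ctrl.current_contact_force(),ctrl.current_t())
ctrl.move_l([.507,.3275,.115],vel=.04); shot("wrist","w3")
print(ctrl.current_contact_force(),ctrl.current_wrist_torque(),ctrl.current_t())
shot("scene","s3")
```

```text
False [0.5074 0.3277 0.0907]
13.430840166287252 [ 1.4207  0.018  -1.0411] 8.0167
[ 0.06    0.5447 -3.6917] [-0.119   0.0413  0.0374] 8.8417
```

View pics/w3.png

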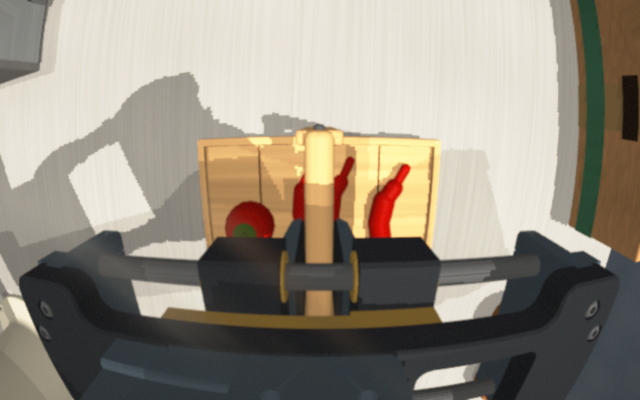

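View pics/s3.png

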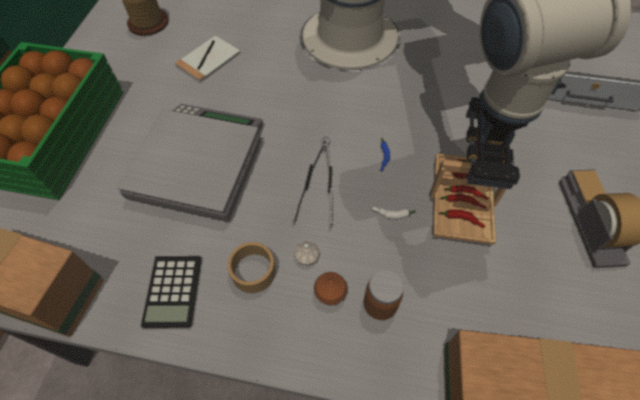

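Run:
```python
from h import *
ctrl.move_l([.507,.3275,.22],vel=.12)
ctrl.move_l([.535,-.27,.22],vel=.15,ori=ori(-2.2))
print(ctrl.current_t(),ctrl.current_contact_force())
shot("side","d4");shot("scene","s4")
```

```text
14.0583 [ 0.4071 -0.2567 -3.2448]
```

View pics/d4.png

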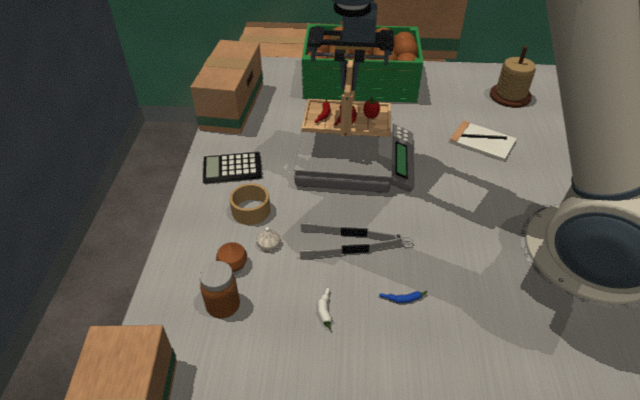

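View pics/s4.png

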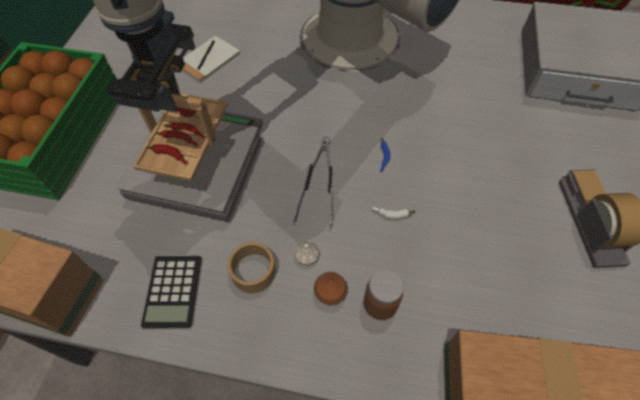

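Level above the plate, all peppers in. Lower until touching and release.

Run:
```python
from h import *
ctrl.move_l([.535,-.27,.160],vel=.10)
print(ctrl.move_l([.535,-.27,.145],vel=.02,contact_N=2),ctrl.current_tool_pos(),ctrl.current_contact_force(),ctrl.current_t())
```

```text
True [ 0.535  -0.27    0.1497] [ 0.3873 -0.1908  4.2039] 15.45
```

Run:
```python
from h import *
ctrl.command_gripper(1.0)
ctrl.move_l([.535,-.27,.30],vel=.15)
P=wpose();np.save("P5.npy",P);shot("wrist","w5");shot("side","d5")
ctrl.goto([.50,.02,.25],ori(-88))
d=shot("side","d6");s=shot("scene","s6");P=wpose();np.save("P6.npy",P);shot("wrist","w6")
print(ctrl.current_t())
crop("d",d,285,60,425,200,"d6c");crop("s",s,115,85,275,220,"s6c")
```

```text
19.8833
d6c k 4 off 285 60
s6c k 4 off 115 85
```

View pics/w5.png

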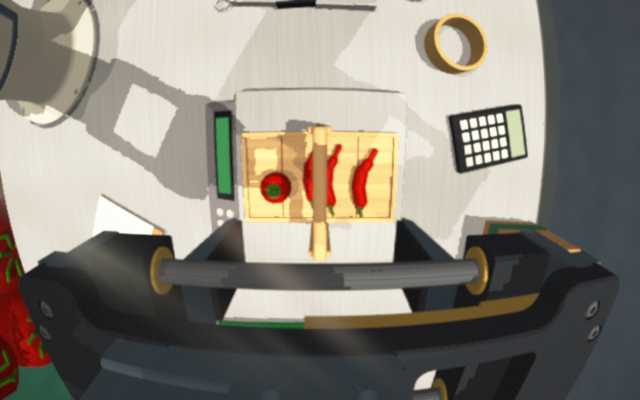

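View pics/d6c.png

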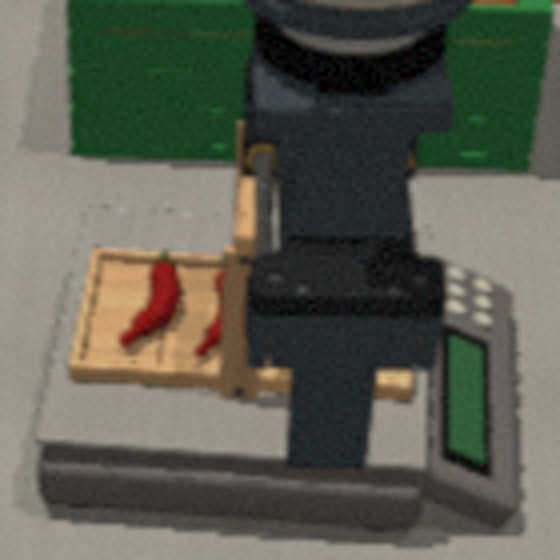

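View pics/s6c.png

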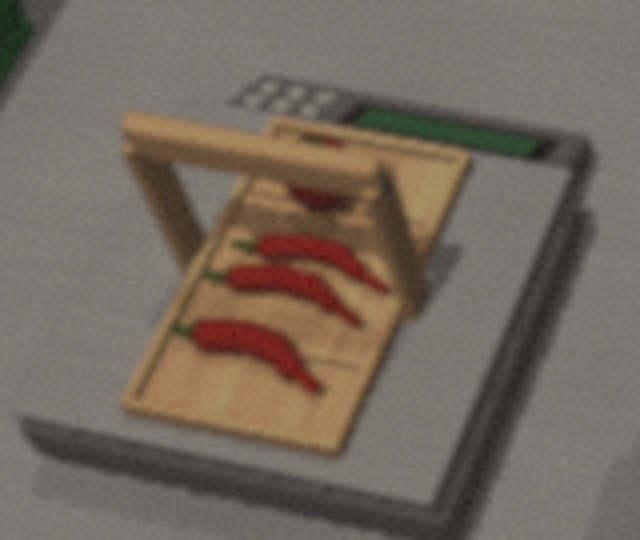

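View pics/w6.png

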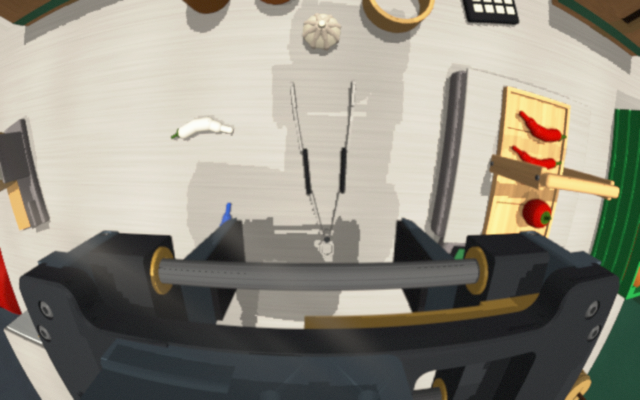

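Run:
```python
from h import *
im=cv2.imread("pics/w5.png");P=np.load("P5.npy");crop("w",im,230,115,410,235,"w5c")
h=cv2.cvtColor(im,cv2.COLOR_BGR2HSV);m=(((h[...,0]<8)|(h[...,0]>172))&(h[...,1]>150)&(h[...,2]>60)).astype(np.uint8)
m[:,:255]=0;m[:,295:]=0;m[:160]=0;m[210:]=0
m=cv2.morphologyEx(m,cv2.MORPH_CLOSE,np.ones((7,7)))
c=max(cv2.findContours(m,0,2)[0],key=cv2.contourArea);(u,v),r=cv2.minEnclosingCircle(c);print("pep px",u,v,r,cv2.boundingRect(c))
print("pepper",wpt(u,v,.087,P),[wpt(u+s*r,v,.087,P) for s in(-1,1)])
for q in [(241,133),(397,131),(397,221),(242,221)]: print("rim",wpt(*q,.072,P))
im=cv2.imread("pics/w6.png");P=np.load("P6.npy");crop("w",im,275,70,375,260,"w6c")
print("side handle near end", pt("side",285+240/4,60+180/4,.18))
for q in [(125,408),(340,452),(468,158),(270,122)]: print("s rim",pt("scene",115+q[0]/4,85+q[1]/4,.072))
```

```text
w5c k 4 off 230 115
pep px 275.0766906738281 187.05828857421875 15.255298614501953 (261, 173, 30, 30)
pepper [ 0.4779 -0.2761  0.087 ] [array([ 0.4581, -0.2752,  0.087 ]), array([ 0.4975, -0.2769,  0.087 ])]
rim [ 0.4349 -0.205   0.072 ]
rim [ 0.6381 -0.2101  0.072 ]
rim [ 0.6398 -0.3332  0.072 ]
rim [ 0.4254 -0.325   0.072 ]
w6c k 3 off 275 70
side handle near end [ 0.542  -0.2537  0.18  ]
s rim [ 0.6374 -0.3295  0.072 ]
s rim [ 0.6414 -0.2098  0.072 ]
s rim [ 0.4398 -0.204   0.072 ]
s rim [ 0.4353 -0.3256  0.072 ]
```

View pics/w6c.png

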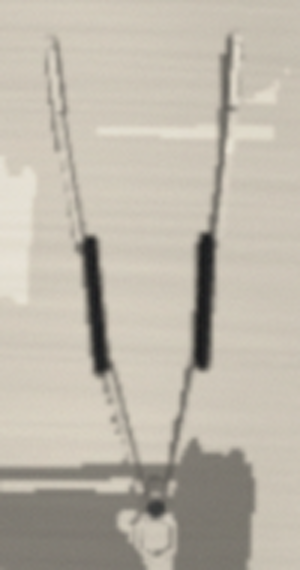

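View pics/w5c.png

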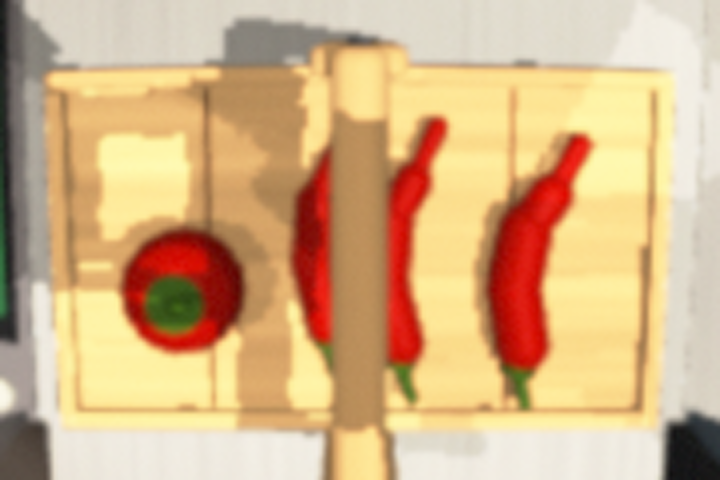

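Run:
```python
from h import *
P=np.load("P6.npy");k=lambda x,y:(275+x/3,70+y/3)
for n,q,z in [("hinge",(155,507),.022),("L sl far",(90,237),.025),("L sl near",(101,371),.025),("R sl far",(206,235),.025),("R sl near",(202,368),.025),("Ltip",(53,38),.026),("Rtip",(235,37),.026)]: print(n,wpt(*k(*q),z,P))
def red(im,box):
    h=cv2.cvtColor(im,cv2.COLOR_BGR2HSV);m=(((h[...,0]<8)|(h[...,0]>172))&(h[...,1]>130)&(h[...,2]>40)).astype(np.uint8)
    b=np.zeros_like(m);x0,y0,x1,y1=box;b[y0:y1,x0:x1]=m[y0:y1,x0:x1]
    b=cv2.morphologyEx(b,cv2.MORPH_CLOSE,np.ones((5,5)));c=max(cv2.findContours(b,0,2)[0],key=cv2.contourArea)
    return cv2.minEnclosingCircle(c),cv2.boundingRect(c)
(a,r),bb=red(cv2.imread("pics/side0.png"),(370,350,402,390));print(a,r,bb,"start",pt("side",*a,.027))
d=cv2.imread("pics/d5.png");crop("d",d,285,60,425,200,"d5c")
print("stalk scene",pt("scene",115+320/4,85+140/4,.107))
```

```text
hinge [0.4134 0.0068 0.022 ]
L sl far [0.5363 0.0396 0.025 ]
L sl near [0.4777 0.0332 0.025 ]
R sl far [ 0.539  -0.0098  0.025 ]
R sl near [ 0.4806 -0.011   0.025 ]
Ltip [0.6211 0.0578 0.026 ]
Rtip [ 0.6245 -0.0185  0.026 ]
(384.5, 370.5) 12.747649192810059 (374, 358, 23, 26) start [0.454  0.3178 0.027 ]
d5c k 4 off 285 60
stalk scene [ 0.4705 -0.2734  0.107 ]
```

View pics/d5c.png

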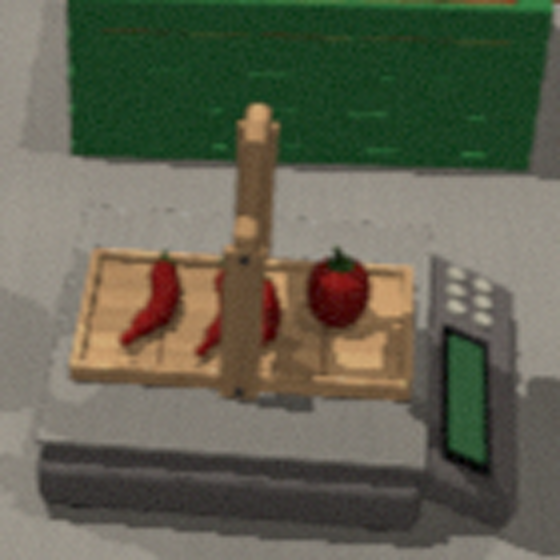

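Run:
```python
from h import *
print("pep side",pt("side",285+338/4,60+291/4,.087))
R=ori(-86.3)
ctrl.goto([.5083,.013,.08],R)
print(ctrl.move_l([.5083,.013,.005],vel=.08,contact_N=8),ctrl.current_tool_pos(),ctrl.current_t())
ctrl.command_gripper(0.53)
print(ctrl.current_grip_width()*91,ctrl.current_contact_force(),ctrl.current_t())
ctrl.move_l([.5083,.013,.055],vel=.06)
print(ctrl.current_grip_width()*91,ctrl.current_contact_force(),ctrl.current_t())
P=wpose();np.save("P7.npy",P);shot("wrist","w7");d=shot("side","d7");s=shot("scene","s7")
crop("d",d,270,150,430,260,"d7c");crop("s",s,260,110,370,230,"s7c")
```

```text
pep side [ 0.479  -0.2761  0.087 ]
False [0.5085 0.013  0.0054] 21.6833
48.56260426697563 [ 2.2229 -0.5097  1.6939] 22.475
48.2578815327031 [-0.2881 -0.1412 -1.573 ] 23.4583
d7c k 5 off 270 150
s7c k 5 off 260 110
```

View pics/w7.png

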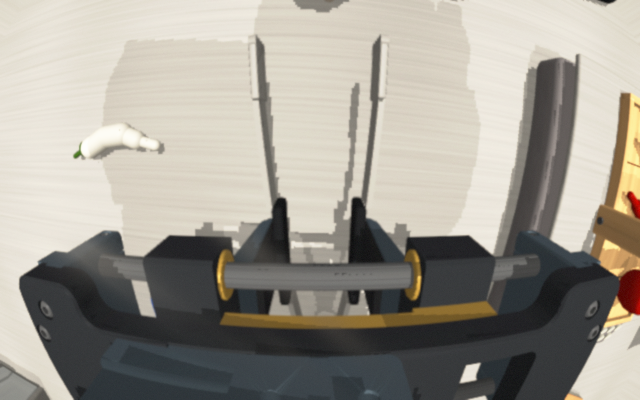

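View pics/d7c.png

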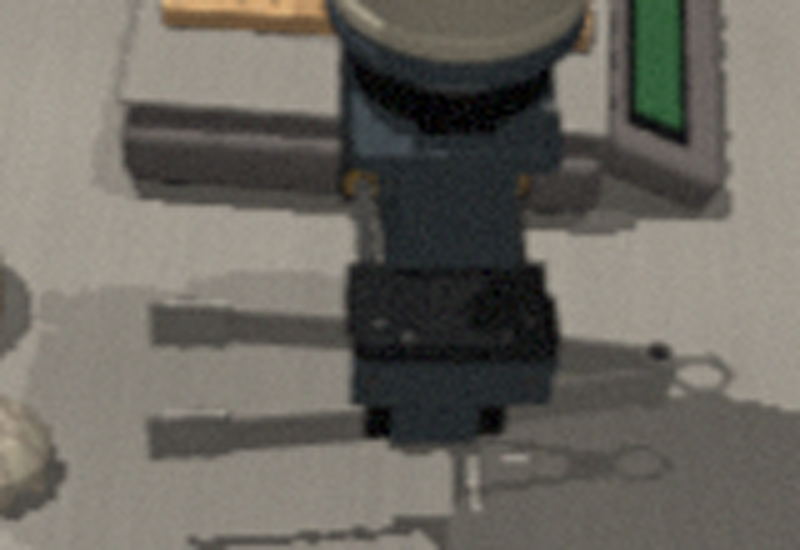

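View pics/s7c.png

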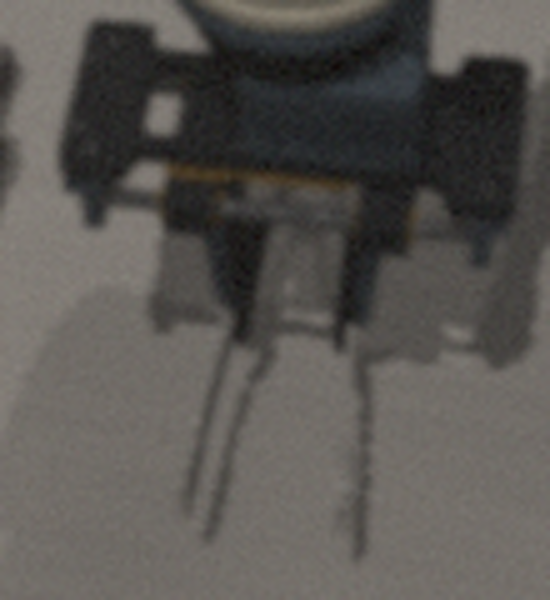

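```bash
cat >> h.py <<'E'
def triw(q,P,sd):
    a=wpt(*q,0,P);d1=a-P[:3,3];o1=P[:3,3];o2,d2=ray("side",*sd)
    s=np.linalg.lstsq(np.stack([d1,-d2],1),o2-o1,rcond=None)[0]
    p,q=o1+s[0]*d1,o2+s[1]*d2;return (p+q)/2,np.linalg.norm(p-q)
E
python3 - <<'E'
from h import *
P=np.load("P7.npy")
crop("w",cv2.imread("pics/w7.png"),235,25,400,115,"w7c")
L=triw((255,37),P,(270+150/5,150+418/5));R=triw((384,37),P,(270+150/5,150+303/5));print(L,R)
print("head rear", triw((251.5,99),P,(270+229/5,150+415/5)),triw((383,99),P,(270+229/5,150+303/5)))
print("hinge at bolt z .07",pt("side",401,220,.072),ctrl.current_tool_pos())
E
```

```text
w7c k 4 off 235 25
(array([0.6218, 0.0533, 0.0721]), np.float64(5.414608220412985e-05)) (array([ 0.6268, -0.011 ,  0.0727]), np.float64(0.0017386036665976326))
head rear (array([0.5895, 0.0522, 0.0749]), np.float64(0.00022409682536589145)) (array([ 0.5937, -0.0118,  0.0744]), np.float64(0.00043701235287788904))
hinge at bolt z .07 [0.4146 0.0023 0.072 ] [0.5081 0.013  0.0546]
```

View pics/w7c.png

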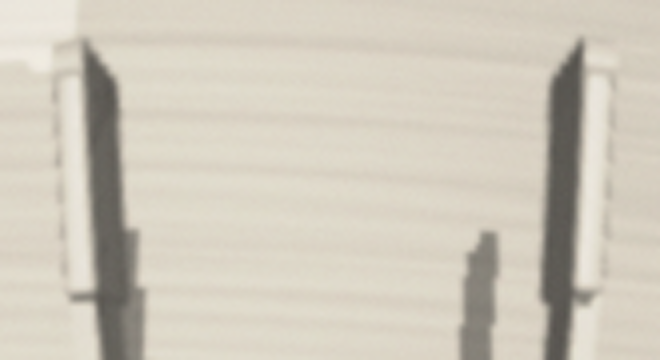

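Run:
```python
from h import *
ctrl.move_l([.5083,.013,.20],vel=.12)
R=ori(-90)
ctrl.move_l([.381,-.2765,.205],vel=.15,ori=R)
ctrl.move_l([.381,-.2765,.15],vel=.1)
print(ctrl.current_t(),ctrl.current_tool_pos(),ctrl.current_grip_width()*91)
P=wpose();np.save("P8.npy",P);w=shot("wrist","w8");d=shot("side","d8");s=shot("scene","s8")
crop("d",d,285,40,445,200,"d8c")
```

```text
27.925 [ 0.3812 -0.2766  0.1503] 48.206834312168134
d8c k 3 off 285 40
```

View pics/w8.png

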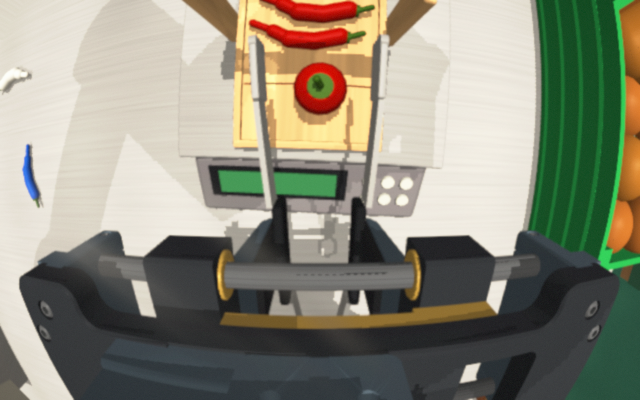

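View pics/d8c.png

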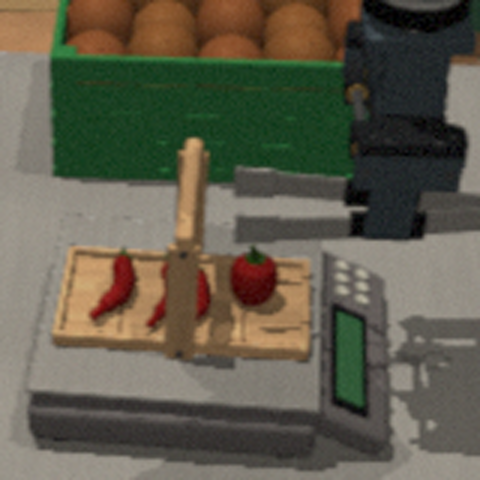

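Run:
```python
from h import *
P=np.load("P8.npy");print(wpt(320.5,88,.087,P), wpt(294,88,.087,P),wpt(347,88,.087,P))
print(ctrl.move_l([.381,-.2762,.0835],vel=.06,contact_N=3),ctrl.current_tool_pos(),ctrl.current_t(),ctrl.current_contact_force())
P=wpose();np.save("P9.npy",P);w=shot("wrist","w9");d=shot("side","d9")
crop("w",w,220,0,420,220,"w9c");crop("d",d,285,100,445,200,"d9c")
```

```text
[ 0.4785 -0.2768  0.087 ] [ 0.4787 -0.2571  0.087 ] [ 0.4788 -0.2966  0.087 ]
False [ 0.3812 -0.2764  0.0838] 29.3333 [-0.2547  0.9307 -0.9499]
w9c k 2 off 220 0
d9c k 5 off 285 100
```

View pics/w9c.png

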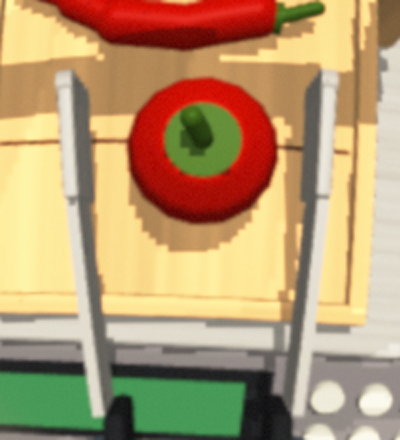

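View pics/d9c.png

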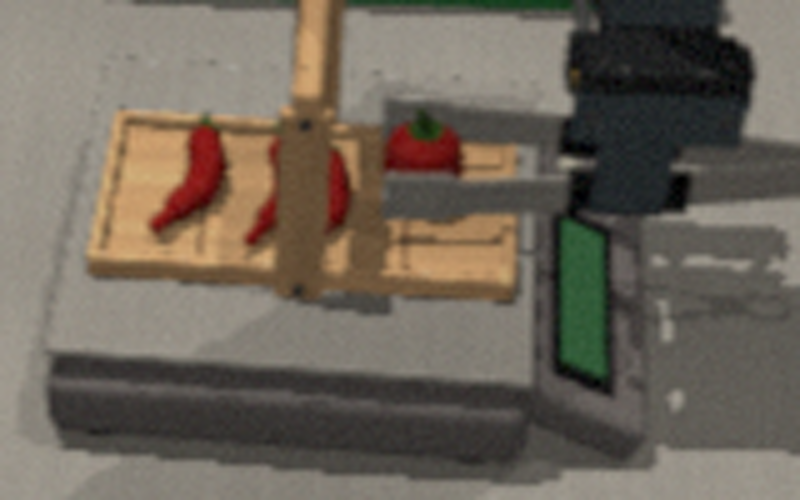

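Run:
```python
from h import *
ctrl.command_gripper(0.45);ctrl.command_gripper(0.30)
print(ctrl.current_grip_width()*91,ctrl.current_contact_force(),ctrl.current_t())
w=shot("wrist","w10");crop("w",w,220,0,420,220,"w10c")
```

```text
38.291462361383836 [ 0.061  -0.3174 -1.3482] 29.9917
w10c k 2 off 220 0
```

View pics/w10c.png

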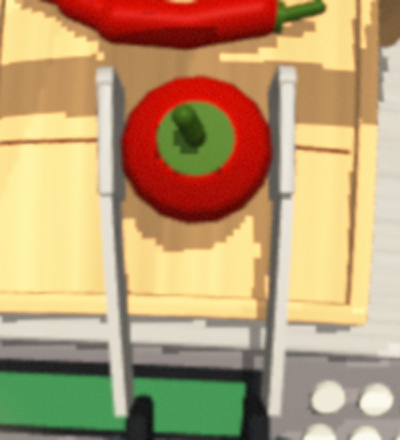

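Run:
```python
from h import *
ctrl.move_l([.381,-.2764,.10],vel=.03)
ctrl.move_l([.381,-.2764,.195],vel=.06)
ctrl.sleep(.5)
print(ctrl.current_grip_width()*91,ctrl.current_contact_force(),ctrl.current_t(),ctrl.current_tool_pos())
w=shot("wrist","w11");d=shot("side","d11");shot("scene","s11")
crop("d",d,285,20,445,200,"d11c");crop("w",w,200,0,440,220,"w11c")
```

```text
38.465902909015924 [-0.643   0.3028 -1.875 ] 32.975 [ 0.381  -0.2764  0.195 ]
d11c k 3 off 285 20
w11c k 2 off 200 0
```

View pics/w11c.png

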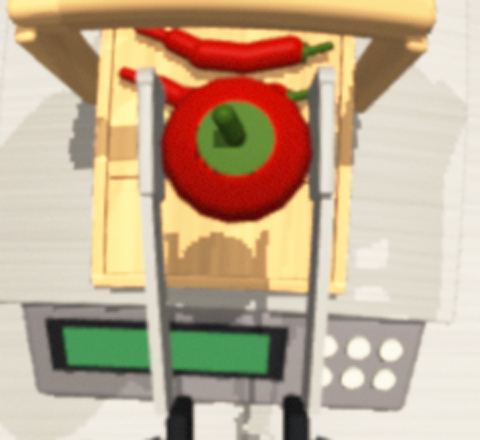

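View pics/d11c.png

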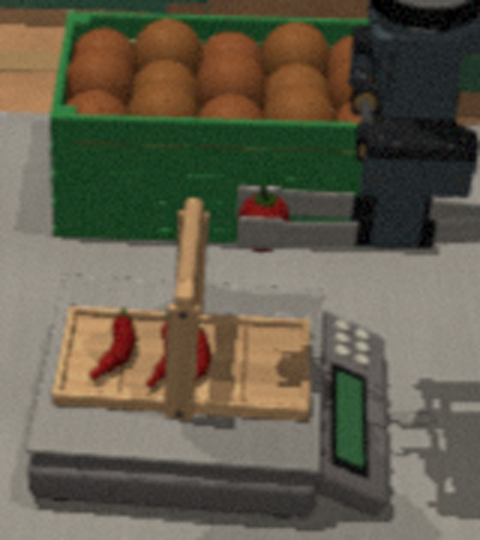

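View pics/s11.png

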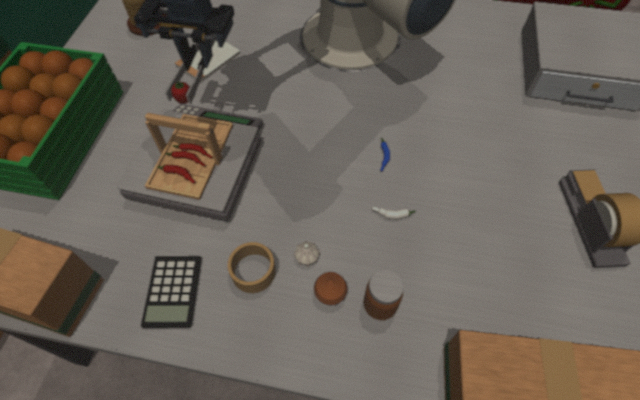

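The pepper is held between the heads about 0.11 m above its place in the trug. The trug is on the plate with all three chillies in it, and the bystanders have not moved. I'm handing the job in.

Run:
```python
from h import *
print(ctrl.current_grip_width()*91,ctrl.current_dq(),ctrl.current_t());ctrl.sign_off()
```

```text
38.240385033000976 [-0.0176 -0.0213 -0.0847 -0.0325  0.0026 -0.0312] 33.125
the job is handed in; nothing more can be done
```

I carried the trug by its handle to the scale and set it down at about (0.536, -0.268), within about 2 mm of my estimate of the plate centre. I let go, picked up the tongs at their sleeves and closed them on the round pepper. I then raised it about 111 mm and handed in at 33.1 s, with the arm still holding it there.

My last checks showed:
- **Grip:** the sleeves were 38.2 mm wide, which fits the 38 mm given for tongs closed on the pepper. The tongs had a firm hold on it at rest.
- **Pepper height:** its middle was about 0.14 m above the plate, judged from the lift.
- **Trug and goods:** the pictures showed the trug on the plate with all three chillies in it, and the other goods where they had been.

No check failed. Two small disagreements came up:
- **Tongs tilt:** the tips measured 2–3 mm lower than level after pick-up, so I aimed the tongs about 3 mm higher.
- **Pepper stalk:** one rough sighting of the stalk was about 8 mm off the other measurements, and I left it out.

I did not measure the grip forces on the pepper or the trug's tilt directly.

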